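Open the child-resistant bottle of plant spray

ROBOT

A 6-joint arm with a two-finger parallel gripper is mounted at the origin on the work surface. World frame = base frame: x ahead of the robot, y to its left, z up, the work surface at z = 0. Lengths are in mm, angles in degrees, forces in N, time in s.
With the tool pointing down it reaches from about 350 to 850 mm from the base axis. Payload 8.1 kg.
Tool frame: the origin (TCP) lies between the finger pads; the fingertips stand 22 mm ahead of it and the grasp point (between the pads) lies 3 mm ahead of it; z points along the fingers, y is the direction in which the jaws open and shut (so a half turn about z gives the same grasp; the last joint's range is limited). The gripper opens to 85 mm and grips with 20 to 120 N. Pads are 22 mm wide; open, the fingers measure 114 mm over their backs; the gripper's body (76 mm by 85 mm) begins 54 mm behind the grasp point. The pads swing forward as they close: fully open they stand 13 mm farther back than shut.
Start: joints at [58.419, 7.471, 85.268, -0, 87.261, -4.893], TCP at [269.463, 536.092, 253.292] pointing down, gripper open.
Joint ranges: [-169.43, 169.43], [-51.17, 129.36], [1.28, 143.12], [-76.62, 256.62], [0, 156.53], [-152.29, 152.29]. Speed limits (degrees/s): [136.94, 136.94, 159.86, 180, 180, 180].

INTERFACE

Orientations are given as [roll, pitch, yaw] about the fixed x, y, z axes, in that order (R = Rz(yaw) Ry(pitch) Rx(roll)).
In Python, from bench import r gives the robot as it stands.
- The arm moves only by the tool drive_tool, never from a script. Its argument "moves" is a list of rows, each a list of 2 entries, a list of its own where there are three numbers: the shift along the world's x, y, z in mm, then the turn about the world's z in degrees. A call has exactly 8 rows; each row is the pose to reach, as a shift and turn from the pose commanded when the call began; what a row does not reach only later rows make up. A row lasts 1/12 s, in which the tool goes at most 41.7 mm and 7.16 degrees, less where a joint would pass 70% of its speed; a pose out of reach is approached as far as the arm can. A call with a gripper value outside its range is refused whole. "fingers" is the finger opening in mm, from 0 to 85.4, set as the call begins (left out, the last holds). The fingers move at their own pace and stop on an object; "squeeze" is the grip in N (left out, the last holds). Time passes only in rows, so rows that repeat a pose let the fingers close, or fill a call up. It gives the time, the measured TCP pose, the force and the opening at its end, in the units of the state.
- r.sense(): the state, without advancing time (a new reading comes with each control period).
- r.snapshot(name): name is "scene" or "top"; returns a dict with "pixels" (384x512x3 uint8, red, green, blue), "camera_matrix" (3x3 intrinsics, pixels), "xyz" and "orientation" of the camera in the world. Camera axes: x right, y down, z forward; pixel columns grow to the right and rows downward; lengths in mm; the calibration is good to about 2 mm. A picture is of the moment at which its call begins. There is no depth.
- r.hand_in(): hands the job in, once; it reports no verdict.
The state is a dict: "time": time; "joint_pos": joint angles; "qd": joint speeds; "joint_efforts": joint torques, N m; "tool_pos": TCP position; "tcp_rot": TCP orientation; "ft_force": force on the tool from outside, world axes, zero at the start; "wrist_torque": the same for the moment, N m; "finger_gap": finger opening in mm.
Only numpy, scipy, OpenCV 4.12 (cv2) and the standard library are available. Lean on these libraries where they do the work, as an engineer would, in place of code of your own. Each camera call takes 0.05 s, during which the arm holds its last target.

TASK

Open the plant-spray bottle in its desk holder: push the red child-resistant cap firmly straight down until it bottoms out (about 20 N, never more than 35 N), keep it down while you turn it counter-clockwise about a sixth of a turn, then lift it off without jerking it against its catches. Stand the cap, open side down, near the middle of the cork-lined tray, setting it down rather than dropping it, and leave everything else on the desk where it is.

Things in the scene. Friction and masses are not known exactly. Their poses are not given: they have to be found in the camera images.
- bottle: White plant-spray bottle, 84 mm wide, green label, fixed in a dark steel holder (110 x 110 mm base) clamped to the desk: neither moves. Origin: centre of the holder's underside, on the desk; z up the bottle's axis. Its shoulder slopes from full width 138 mm above the desk to the 30 mm wide neck at 163 mm. It breaks if cap and bottle press on each other with over 35 N.
- cap_center (a point): Centre (half-way up, on the axis) of the loose red cap: 12 flat sides, 53 mm across flats, 46 mm tall, 35 to 70 g, open below, white mark on top. Locked, it lies on the bottle's axis, 201 mm above the desk. z: cap's axis, up; x: along the white mark, square to a flat (flats every 30 degrees). A spring pushes the cap up with about 5 N, plus 0.8 N per mm as it is pushed down.
- cap: The same cap; origin at the centre of its open underside, 23 mm below its centre. Catches let it turn only when it is pushed to its solid stop, 4.5 to 15.5 mm below rest (9 to 17 N of spring). That depth differs from bottle to bottle, cannot be seen, and is felt as the force climbs steeply; 1 to 1.5 mm above the stop the catches hold again. Press with 19 to 25 N in all while turning.
- neck (a point): Point on the bottle's axis where the locked cap's centre lies; x points where the locked cap's x points. Seen from above, the pressed cap turns counter-clockwise only: past the catch after 35 degrees, free to lift straight up between 42 and 78 (best 60), stopped at 80. Freed, the spring raises it up to 4 mm above rest; 40 mm of lift clears the neck.
- tray_in (a point): Centre of the inner floor (cork, 4 mm above the desk) of the square dark wooden tray, 150 x 150 mm outside, walls 4 mm thick and 20 mm high; it does not move. x, y along its sides, z up.
- lotion: white lotion bottle with a blue cap, 52 mm in diameter, 150 mm tall; origin at the centre of its underside, z up. To be left alone.
- mug: blue mug, 76 mm in diameter, 90 mm tall; origin at the centre of its underside, z up. To be left alone.
- plant: terracotta pot 80 mm wide with a small flowering plant, 180 mm tall in all; origin at the centre of its underside, z up. To be left alone.
- tape: black tape dispenser, 130 x 50 x 75 mm; origin at the centre of its underside, z up. To be left alone.
- stapler: red and black stapler, 130 x 32 x 46 mm; origin at the centre of its underside, z up. To be left alone.
- notes: yellow block of sticky notes, 76 x 76 x 30 mm; origin at the centre of its underside, z up. To be left alone.
- eraser: blue whiteboard eraser, 100 x 50 x 30 mm; origin at the centre of its underside, z up. To be left alone.
Not all that is in view belongs to the job. Leave any yellow look-alike of the bottle alone. Of the things that look like the part that bears tray_in, the larger one is meant.

How it is judged:
By the outcome, as a careful person would: the job done as asked, in the order asked, and still so for the second after the job is handed in, with the robot touching nothing.
It also fails if it takes over 64 s, if anything falls off the work surface, if the arm or the gripper's body presses on something with over 40 N, if the wrist force passes 120 N, or if a joint passes its speed limit or range.

## Working session

There is one attempt and no reset: what is moved stays moved. The work goes in short steps, Python scripts to look and compute and a tool call to move; the robot and the scene stay as the last step left them, time stands still between calls to the robot, and variables do not carry over. Pictures are saved under pics/ and viewed, and the job is handed in when it is done.

Besides the shell and the picture viewer there is one more tool, called as a command line: name --argument value ..., lists and objects as JSON in quotes. drive_tool: Moves the arm, as the interface text tells. Its arguments: {"type":"object","properties":{"moves":{"type":"array","items":{"type":"array"}},"fingers":{"type":"number"},"squeeze":{"type":"number"}},"required":["moves"]}

```bash
mkdir -p pics; ls; python3 - <<'E'
from bench import r
import cv2,json,numpy as np
for n in ["scene","top"]:
    s=r.snapshot(n)
    cv2.imwrite(f"pics/{n}0.png",cv2.resize(s["pixels"][:,:,::-1],(800,600),interpolation=cv2.INTER_CUBIC))
    np.savez(f"pics/{n}0.npz",**{k:np.array(v) for k,v in s.items()})
    print(n,s["camera_matrix"],s["xyz"],s["orientation"])
print(r.sense())
E
```

```text
pics
scene [[368.20197381   0.         259.93555065]
 [  0.         368.20197381 196.20227286]
 [  0.           0.           1.        ]] [1112.79195612 -458.10809033  951.36632791] [-139.04313106    0.17506878   49.57598612]
top [[387.7034478    0.         257.03293999]
 [  0.         387.7034478  194.54155097]
 [  0.           0.           1.        ]] [ 481.82111331   11.82633489 1345.00550479] [-176.26391537    0.22734339  -88.92467214]
{'time': 0.1, 'joint_pos': array([ 5.84188660e+01,  7.51311864e+00,  8.53231277e+01, -1.48106062e-03,
        8.72626168e+01, -4.89132149e+00]), 'qd': array([-0.06407184, -0.06916949, -0.11281605, -0.0346133 , -0.12593722,
       -0.21475761]), 'joint_efforts': array([ 1.41854642e-03, -5.70948493e+01, -5.01940906e+01, -1.13404981e-04,
        8.09278776e-03,  5.27338386e-05]), 'tool_pos': array([269.22234456, 535.68570259, 252.32409674]), 'tcp_rot': array([-1.79901371e+02, -6.95579368e-03,  1.53310254e+02]), 'ft_force': array([ 0.45958906,  0.78720427, -0.66326484]), 'wrist_torque': array([ 0.02387047,  0.02767925, -0.02584441]), 'finger_gap': 85.46365889424803}
```

View pics/scene0.png

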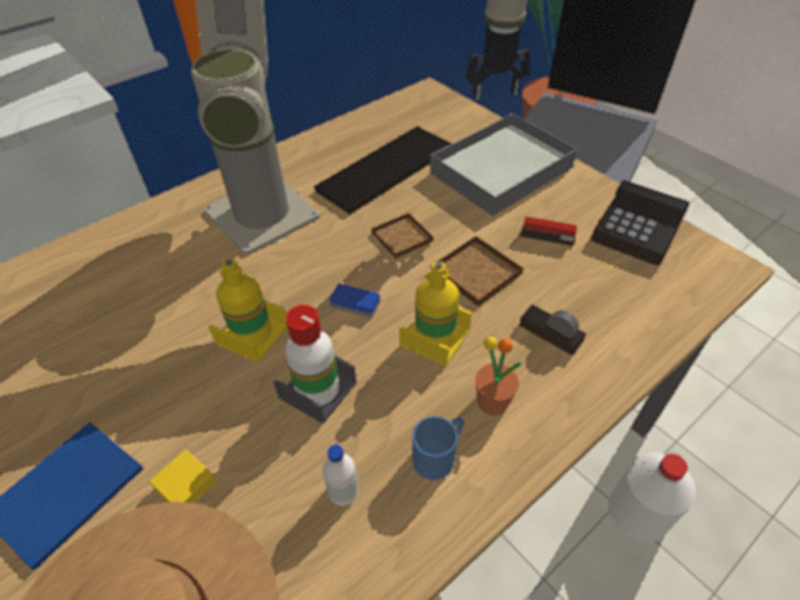

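View pics/top0.png

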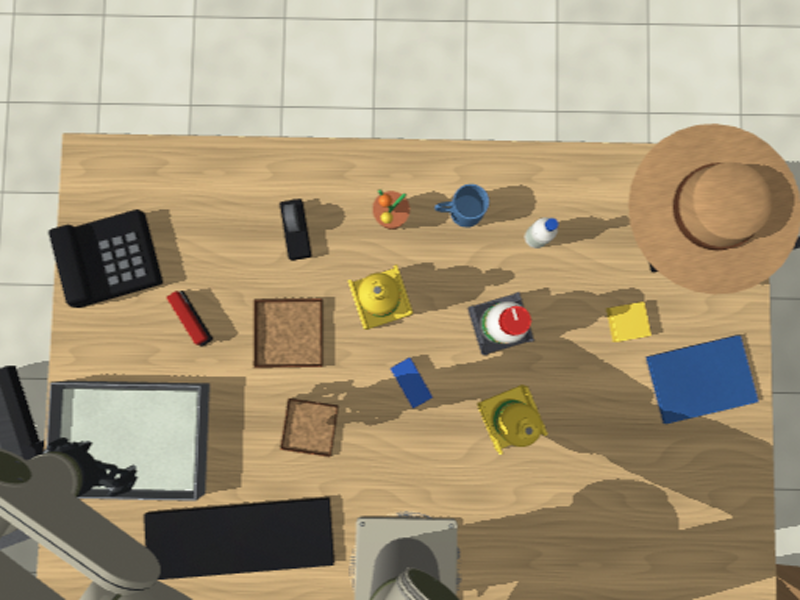

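The scene view shows the red cap at about (303,325) with its white mark, on the white bottle between two yellow look-alikes. In the top view the cap is at (514,320), the large cork tray at (289,332) and a smaller one at (311,427). Next I'll measure these.

```bash
cat > h.py <<'E'
import numpy as np,cv2
from scipy.spatial.transform import Rotation as R
def load(f): return dict(np.load(f))
def ray(s,uv):
    uv=np.atleast_2d(uv).astype(float)
    d=np.c_[uv,np.ones(len(uv))]@np.linalg.inv(s["camera_matrix"]).T
    return d@R.from_euler('xyz',s["orientation"],degrees=True).as_matrix().T
def onz(s,uv,z):
    d=ray(s,uv); return s["xyz"]+d*((z-s["xyz"][2])/d[:,2])[:,None]
def proj(s,P):
    M=R.from_euler('xyz',s["orientation"],degrees=True).as_matrix()
    c=(np.atleast_2d(P)-s["xyz"])@M; c=c@s["camera_matrix"].T
    return c[:,:2]/c[:,2:]
E
python3 - <<'E'
from h import *
for n,(x0,y0,x1,y1),k in [("top",(290,180,355,235),12),("scene",(170,185,230,275),6)]:
    s=load(f"pics/{n}0.npz"); p=s["pixels"]
    cv2.imwrite(f"pics/{n}crop.png",cv2.resize(p[y0:y1,x0:x1,::-1],None,fx=k,fy=k,interpolation=cv2.INTER_NEAREST))
    a=p.astype(int)
    red=((a[...,0]>110)&(a[...,1]<70)&(a[...,2]<70)).astype(np.uint8)
    _,_,st,ce=cv2.connectedComponentsWithStats(red)
    for q,c in zip(st[1:],ce[1:]):
        if q[4]>20: print(n,q,c)
# tray cork
s=load("pics/top0.npz")
for c in [(255,299),(323,299),(323,366),(255,366)]:
    print(onz(s,np.array(c)*.64,20))
E
```

```text
top [107 187  24  34 245] [118.71836735 203.07755102]
top [320 196  20  18 267] [329.37827715 205.13108614]
scene [112   0  16  40 348] [120.72988506  16.16091954]
scene [336 139  33  10 136] [351.93382353 143.375     ]
scene [183 195  22  18 253] [192.99209486 203.46245059]
scene [423 291  16  16 166] [431.10240964 298.04819277]
[[573.20747739 340.7081198   20.        ]]
[[575.96679028 191.38088377  20.        ]]
[[429.6678976  187.39643633  20.        ]]
[[426.8634706  335.64958112  20.        ]]
```

View pics/topcrop.png

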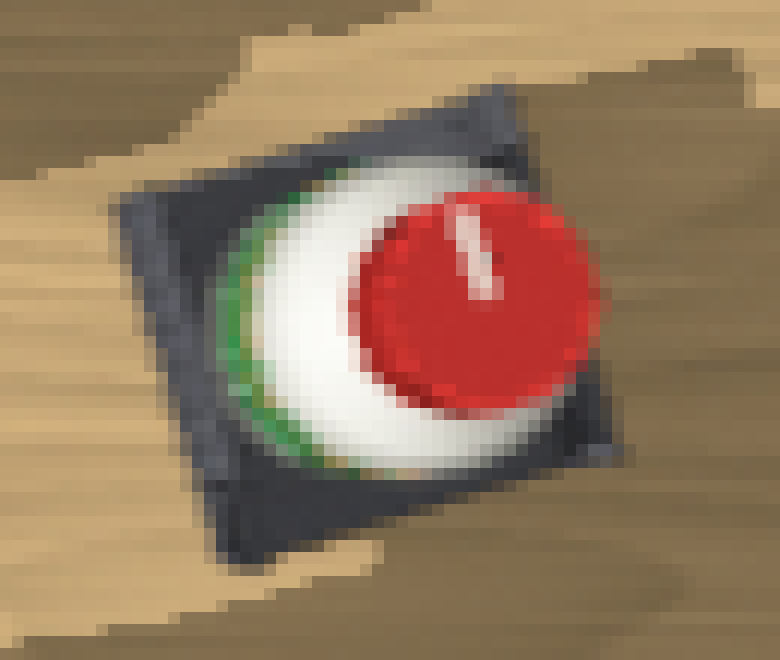

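View pics/scenecrop.png

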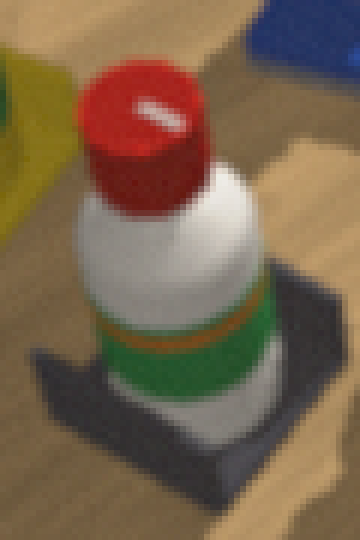

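```bash
cat > fit.py <<'E'
from h import *
from scipy.optimize import minimize
def capmask(p,box):
    x0,y0,x1,y1=box
    b=cv2.cvtColor(p,cv2.COLOR_RGB2LAB)
    a=p.astype(int); m=np.zeros(p.shape[:2])
    red=((a[...,0]>80)&(a[...,0]>1.9*a[...,1])&(a[...,0]>1.9*a[...,2])).astype(np.uint8)
    m=np.zeros_like(red); m[y0:y1,x0:x1]=red[y0:y1,x0:x1]
    cs,_=cv2.findContours(m,cv2.RETR_EXTERNAL,cv2.CHAIN_APPROX_NONE)
    c=max(cs,key=cv2.contourArea); o=np.zeros_like(m); 
    cv2.drawContours(o,[cv2.convexHull(c)],-1,1,-1); return o
def prism(x,y,yaw,z0,z1):
    an=np.radians(yaw+15+30*np.arange(12)); rr=26.5/np.cos(np.radians(15))
    b=np.c_[x+rr*np.cos(an),y+rr*np.sin(an)]
    return np.r_[np.c_[b,np.full(12,z0)],np.c_[b,np.full(12,z1)]]
def render(s,P,S=8):
    h=cv2.convexHull(proj(s,P).astype(np.float32))[:,0]
    H,W=s["pixels"].shape[:2]
    o=h.min(0).astype(int)-3; n=(h.max(0)-h.min(0)).astype(int)+8
    im=np.zeros((n[1]*S,n[0]*S),np.uint8)
    cv2.fillPoly(im,[np.round(((h-o+.5)*S-.5)*16).astype(np.int32)],255,shift=4)
    f=np.zeros((H,W)); f[o[1]:o[1]+n[1],o[0]:o[0]+n[0]]=cv2.resize(im,(n[0],n[1]),interpolation=cv2.INTER_AREA)/255.
    return f
def fit(views,p0,yaw,z0,z1):
    f=lambda p:sum(np.abs(render(s,prism(p[0],p[1],yaw,z0,z1))-m).sum() for s,m in views)
    r_=minimize(f,p0,method="Nelder-Mead",options=dict(initial_simplex=np.array(p0)+[[0,0],[8,0],[0,8]],xatol=.05))
    return r_.x,r_.fun
E
python3 - <<'E'
from fit import *
t=load("pics/top0.npz"); s=load("pics/scene0.npz")
mt=capmask(t["pixels"],(310,190,350,220)); ms=capmask(s["pixels"],(178,190,212,230))
print(mt.sum(),ms.sum())
c=onz(t,[[330.5,204.7]],224)[0]; print(c)
for v in ([(t,mt)],[(s,ms)],[(t,mt),(s,ms)]): print(fit(v,c[:2],17,178,224))
u=np.array([[462,208],[487,295]])/12-.5+[290,180]
P=onz(t,u,224);d=P[0]-P[1];print(P,np.degrees(np.arctan2(d[1],d[0])))
u=np.array([[140,103],[180,127]])/6-.5+[170,185]
P=onz(s,u,224);d=P[1]-P[0];print(P,np.degrees(np.arctan2(d[1],d[0])))
# finer: white pixels in red hull, PCA
for n,S,m in (("t",t,mt),("s",s,ms)):
    a=S["pixels"].astype(float); w=np.clip(a[...,1]-70,0,None)*(cv2.erode(m,np.ones((3,3))) if n=="s" else m)
    a_=np.argwhere(w>20); ww=w[w>20]; P=onz(S,a_[:,::-1],224)[:,:2]; mu=np.average(P,axis=0,weights=ww)
    C=np.cov((P-mu).T,aweights=ww); e,V=np.linalg.eigh(C); print(n,mu,e,np.degrees(np.arctan2(V[1,1],V[0,1])))
# holder corners top view z~0..
u=np.array([[115,200],[235,570],[620,455],[500,85]])/12-.5+[290,180]
print(onz(t,u,5),onz(t,u,5).mean(0))
E
```

```text
312 468
[ 529.43680719 -195.22351138  224.        ]
(array([ 529.5560327 , -195.18823259]), np.float64(16.337254901960787))
(array([ 531.37696508, -194.61692302]), np.float64(32.48627450980392))
(array([ 530.30649305, -194.51868077]), np.float64(56.12549019607843))
[[ 552.08190689 -187.84777302  224.        ]
 [ 531.19788725 -194.00866034  224.        ]] 16.436315474274913
[[ 532.17125168 -194.26682456  224.        ]
 [ 554.51465026 -188.75761936  224.        ]] 13.851114530847552
t [ 537.75143558 -188.18384463] [ 91.36019247 135.58698452] 175.85202321531534
s [ 544.27144224 -191.27815924] [ 4.51839302 41.67882448] -163.57378313206644
[[ 566.26626597 -126.84276953    5.        ]
 [ 460.55270807 -162.4969812     5.        ]
 [ 495.56286647 -272.69337806    5.        ]
 [ 601.5978602  -237.57723018    5.        ]] [ 530.99492517 -199.90258974    5.        ]
```

```bash
python3 - <<'E'
from h import *
t=load("pics/top0.npz"); s=load("pics/scene0.npz")
def tri(a,b):
    d1=ray(t,a)[0];d2=ray(s,b)[0]; d1/=np.linalg.norm(d1); d2/=np.linalg.norm(d2)
    A=np.c_[d1,-d2]; q=np.linalg.lstsq(A,s["xyz"]-t["xyz"],rcond=None)[0]
    p1=t["xyz"]+q[0]*d1;p2=s["xyz"]+q[1]*d2; return (p1+p2)/2,np.linalg.norm(p1-p2)
k=.64
print("yellowA tip",tri(np.array([529,431])*k,np.array([230,263])*k))
print("yellowB tip",tri(np.array([378,290])*k,np.array([438,267])*k))
print("lotion",tri(np.array([551,226])*k,np.array([336,452])*k))
print("plant",tri(np.array([385,200])*k,np.array([506,345])*k))
print("tray", np.mean([onz(t,np.array(c)*.64-.5+.32,20)[0] for c in [(255,299),(323,299),(323,366),(255,366)]],axis=0))
for c in [(254,297),(323,297),(323,367),(254,367)]: pass
# tray in scene view
for c in [(478,239),(522,269),(481,302),(437,269)]: print(onz(s,np.array(c)*.64-.18,20))
# zoom tray
p=t["pixels"][180:245,155:215,::-1]; cv2.imwrite("pics/traytop.png",cv2.resize(p,None,fx=10,fy=10,interpolation=cv2.INTER_NEAREST))
p=s["pixels"][145:200,270:345,::-1]; cv2.imwrite("pics/trayscene.png",cv2.resize(p,None,fx=10,fy=10,interpolation=cv2.INTER_NEAREST))
E
```

```text
yellowA tip (array([ 325.86006807, -220.24235499,  206.78646539]), np.float64(6.381886314388035))
yellowB tip (array([582.85908852,  64.20124689, 206.06695957]), np.float64(3.643510347917622))
lotion (array([ 725.53811707, -277.59310287,  134.96796508]), np.float64(6.095199250617995))
plant (array([766.17355696,  56.30241114, 161.59822797]), np.float64(4.279430962166999))
tray [502.02916086 264.41815692  20.        ]
[[443.41620275 332.7090468   20.        ]]
[[579.63616622 337.1327233   20.        ]]
[[589.68135    195.14947076  20.        ]]
[[454.02055894 190.56093169  20.        ]]
```

View pics/traytop.png

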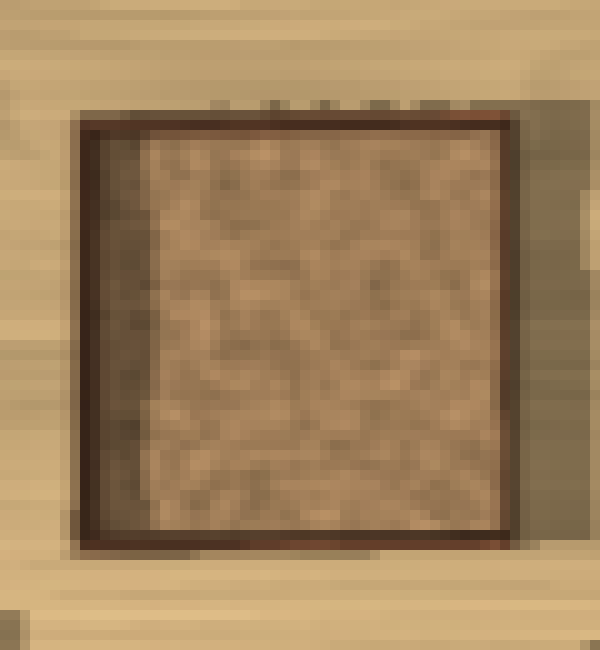

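View pics/trayscene.png

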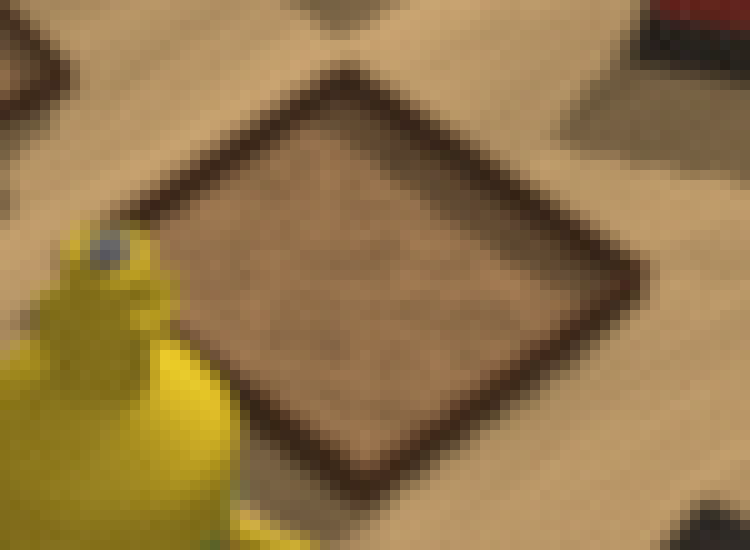

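drive_tool --moves '[[[3, -9, 10], -2], [[12, -33, 22], -4], [[24, -66, 34], -6], [[36, -102, 46], -8], [[49, -137, 58], -10], [[62, -173, 70], -12], [[75, -209, 80], -14], [[87, -245, 90], -16]]' --fingers 85

```text
time: 0.77
tool_pos: [356.6, 288.8, 344.5]
tcp_rot: [180.0, 0.0, 137.1]
ft_force: [1.3, -0.3, 0.2]
finger_gap: 84.9
```

drive_tool --moves '[[[13, -35, 0], -2], [[25, -70, 0], -4], [[38, -106, 0], -6], [[50, -141, 0], -8], [[63, -177, 0], -10], [[76, -212, 0], -12], [[88, -248, 0], -14], [[101, -283, 0], -16]]'

```text
time: 1.43
tool_pos: [457.1, 5.7, 344.1]
tcp_rot: [180.0, 0.0, 121.1]
ft_force: [0.6, 0.5, -0.3]
finger_gap: 85.4
```

drive_tool --moves '[[[12, -35, 0], -2], [[25, -70, 0], -4], [[37, -104, 0], -6], [[49, -137, 0], -8], [[60, -167, 0], -10], [[68, -189, 0], -12], [[72, -200, 0], -14], [[73, -203, 0], -15.3]]'

```text
time: 2.1
tool_pos: [530.1, -196.8, 343.2]
tcp_rot: [-180.0, -0.0, 105.7]
ft_force: [0.5, -0.4, 0.1]
finger_gap: 85.0
```

```bash
python3 - <<'E'
from bench import r
import cv2,numpy as np
ims=[]
for n,(x0,y0,x1,y1) in [("scene",(130,100,260,230)),("top",(270,140,400,270))]:
    s=r.snapshot(n); np.savez(f"pics/{n}1.npz",**{k:np.array(v) for k,v in s.items()})
    ims.append(cv2.resize(s["pixels"][y0:y1,x0:x1,::-1],(400,400),interpolation=cv2.INTER_CUBIC))
cv2.imwrite("pics/h1.png",np.hstack(ims))
q=r.sense(); print(q["time"],q["tool_pos"],q["tcp_rot"],q["ft_force"])
E
```

```text
2.2 [ 530.10605195 -194.80164729  343.4191671 ] [-1.79986643e+02 -3.28627426e-02  1.05898260e+02] [-0.53256301 -0.42438861  0.3523514 ]
```

View pics/h1.png

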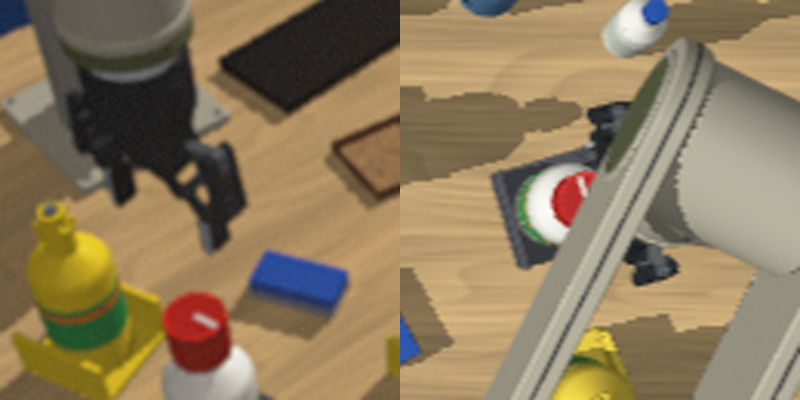

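drive_tool --moves '[[[0, 0, -20], 0], [[0, 0, -50], 0], [[0, 0, -80], 0], [[0, 0, -105], 0], [[0, 0, -122], 0], [[0, 0, -134], 0], [[0, 0, -141], 0], [[0, 0, -141], 0]]'

```text
time: 2.87
tool_pos: [529.9, -193.7, 201.3]
tcp_rot: [-179.9, -0.1, 106.1]
ft_force: [-0.9, -1.1, -0.4]
finger_gap: 84.9
```

drive_tool --moves '[[[0, 0, 0], 0], [[0, 0, 0], 0], [[0, 0, 0], 0], [[0, 0, 0], 0], [[0, 0, 0], 0], [[0, 0, 0], 0], [[0, 0, 0], 0], [[0, 0, 0], 0]]' --fingers 60 --squeeze 20

```text
time: 3.53
tool_pos: [530.4, -195.0, 202.3]
tcp_rot: [-180.0, 0.0, 106.0]
ft_force: [0.3, -0.8, -0.5]
finger_gap: 60.0
```

```bash
python3 - <<'E'
from bench import r
import cv2,numpy as np
ims=[]
for n,(x0,y0,x1,y1) in [("scene",(150,150,250,250)),("top",(270,140,400,270))]:
    s=r.snapshot(n); np.savez(f"pics/{n}2.npz",**{k:np.array(v) for k,v in s.items()})
    ims.append(cv2.resize(s["pixels"][y0:y1,x0:x1,::-1],(400,400),interpolation=cv2.INTER_CUBIC))
cv2.imwrite("pics/h2.png",np.hstack(ims))
q=r.sense(); print(q["time"],q["tool_pos"],q["tcp_rot"],q["ft_force"],q["wrist_torque"])
E
```

```text
3.6333 [ 530.40833222 -194.92020988  202.23266269] [-1.79992592e+02 -4.84943189e-03  1.06010115e+02] [ 0.23765369 -0.07966337 -0.36702524] [ 0.02645876 -0.00826303  0.00548298]
```

View pics/h2.png

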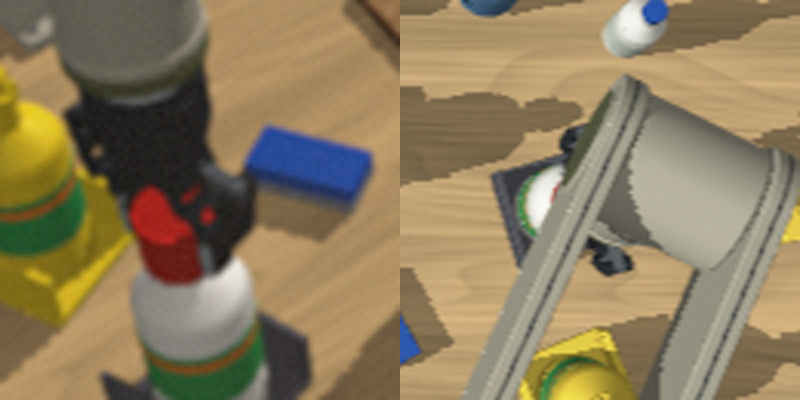

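The fingers straddle the cap with no contact force. Next I'll close gently.

drive_tool --moves '[[[0, 0, 0], 0], [[0, 0, 0], 0], [[0, 0, 0], 0], [[0, 0, 0], 0], [[0, 0, 0], 0], [[0, 0, 0], 0], [[0, 0, 0], 0], [[0, 0, 0], 0]]' --fingers 45 --squeeze 20

```text
time: 4.3
tool_pos: [530.7, -195.0, 202.4]
tcp_rot: [180.0, 0.0, 106.0]
ft_force: [2.6, -1.1, 0.9]
finger_gap: 52.3
```

```bash
cat > st.py <<'E'
from bench import r
import numpy as np
np.set_printoptions(precision=2,suppress=True)
q=r.sense(); print(q["time"],q["tool_pos"],q["tcp_rot"],q["ft_force"],q["wrist_torque"],q["finger_gap"])
E
python3 st.py
```

```text
4.3 [ 530.66 -194.97  202.43] [179.98   0.02 106.01] [ 2.56 -1.05  0.92] [-0.06 -0.47  0.  ] 52.319722211644375
```

drive_tool --moves '[[[0.4, -0.1, 0], 0], [[0.4, -0.1, 0], 0], [[0.4, -0.1, 0], 0], [[0.4, -0.1, 0], 0], [[0.4, -0.1, 0], 0], [[0.4, -0.1, 0], 0], [[0.4, -0.1, 0], 0], [[0.4, -0.1, 0], 0]]' --squeeze 70

```text
time: 4.97
tool_pos: [530.7, -195.0, 202.3]
tcp_rot: [-180.0, -0.0, 106.0]
ft_force: [-2.3, 0.7, 4.7]
finger_gap: 52.1
```

```bash
python3 st.py
```

```text
4.9667 [ 530.74 -195.    202.26] [-179.99   -0.01  106.01] [-2.26  0.72  4.72] [0.05 0.41 0.01] 52.06628696600601
```

drive_tool --moves '[[[-0.1, 0, -0.3], 0], [[-0.2, 0.1, -0.6], 0], [[-0.2, 0.1, -1], 0], [[-0.2, 0.1, -1.4], 0], [[-0.2, 0.1, -1.7], 0], [[-0.2, 0.1, -2], 0], [[-0.2, 0.1, -2], 0], [[-0.2, 0.1, -2], 0]]'

```text
time: 5.63
tool_pos: [530.8, -195.0, 200.5]
tcp_rot: [180.0, 0.0, 106.0]
ft_force: [-3.3, 0.3, 5.9]
finger_gap: 52.0
```

```bash
python3 st.py
```

```text
5.6333 [ 530.79 -195.    200.5 ] [179.99   0.02 106.01] [-3.27  0.34  5.87] [0.05 0.37 0.07] 52.025084713015765
```

drive_tool --moves '[[[-0.1, 0, -0.3], 0], [[-0.2, 0, -0.6], 0], [[-0.3, 0, -1], 0], [[-0.3, 0, -1.4], 0], [[-0.3, 0, -1.7], 0], [[-0.3, 0, -2], 0], [[-0.3, 0, -2], 0], [[-0.3, 0, -2], 0]]'

```text
time: 6.3
tool_pos: [530.8, -195.0, 198.9]
tcp_rot: [179.9, 0.0, 106.0]
ft_force: [-2.8, 0.3, 5.6]
finger_gap: 52.3
```

```bash
python3 st.py
```

```text
6.3 [ 530.78 -195.01  198.88] [179.94   0.04 106.02] [-2.78  0.28  5.62] [ 0.09  0.31 -0.04] 52.31503067538742
```

drive_tool --moves '[[[0, 0, -0.2], 0], [[0, 0, -0.4], 0], [[0, 0, -0.6], 0], [[0, 0, -0.8], 0], [[0, 0, -1], 0], [[0, 0, -1], 0], [[0, 0, -1], 0], [[0, 0, -1], 0]]'

```text
time: 6.97
tool_pos: [530.8, -195.0, 198.0]
tcp_rot: [179.9, 0.0, 106.0]
ft_force: [-2.7, 0.7, 7.4]
finger_gap: 52.2
```

```bash
python3 st.py
```

```text
6.9667 [ 530.78 -195.01  198.  ] [179.94   0.04 106.02] [-2.69  0.67  7.39] [0.12 0.4  0.05] 52.17702517816592
```

drive_tool --moves '[[[0, 0, -0.2], 0], [[0, 0, -0.4], 0], [[0, 0, -0.6], 0], [[0, 0, -0.8], 0], [[0, 0, -1], 0], [[0, 0, -1], 0], [[0, 0, -1], 0], [[0, 0, -1], 0]]'

```text
time: 7.63
tool_pos: [530.8, -195.0, 197.1]
tcp_rot: [179.9, 0.0, 106.0]
ft_force: [-3.3, 1.7, 8.0]
finger_gap: 52.1
```

drive_tool --moves '[[[0, 0, -0.2], 0], [[0, 0, -0.4], 0], [[0, 0, -0.6], 0], [[0, 0, -0.8], 0], [[0, 0, -1], 0], [[0, 0, -1], 0], [[0, 0, -1], 0], [[0, 0, -1], 0]]'

```text
time: 8.3
tool_pos: [530.8, -195.0, 196.2]
tcp_rot: [179.9, 0.0, 106.0]
ft_force: [-3.7, 2.8, 8.7]
finger_gap: 52.2
```

drive_tool --moves '[[[0, 0, -0.2], 0], [[0, 0, -0.4], 0], [[0, 0, -0.6], 0], [[0, 0, -0.8], 0], [[0, 0, -1], 0], [[0, 0, -1], 0], [[0, 0, -1], 0], [[0, 0, -1], 0]]'

```text
time: 8.97
tool_pos: [530.8, -195.0, 195.3]
tcp_rot: [179.9, 0.1, 106.0]
ft_force: [-3.7, 1.3, 10.3]
finger_gap: 51.8
```

drive_tool --moves '[[[0, 0, -0.2], 0], [[0, 0, -0.4], 0], [[0, 0, -0.6], 0], [[0, 0, -0.8], 0], [[0, 0, -1], 0], [[0, 0, -1], 0], [[0, 0, -1], 0], [[0, 0, -1], 0]]'

```text
time: 9.63
tool_pos: [530.8, -195.1, 194.5]
tcp_rot: [179.9, 0.1, 106.0]
ft_force: [-4.7, 1.5, 10.1]
finger_gap: 52.4
```

drive_tool --moves '[[[-0.1, 0, -0.2], 0], [[-0.2, 0, -0.4], 0], [[-0.3, 0, -0.6], 0], [[-0.3, 0, -0.8], 0], [[-0.3, 0, -1], 0], [[-0.3, 0, -1], 0], [[-0.3, 0, -1], 0], [[-0.3, 0, -1], 0]]'

```text
time: 10.3
tool_pos: [530.8, -195.0, 193.7]
tcp_rot: [179.9, 0.1, 106.0]
ft_force: [-2.6, 2.2, 10.4]
finger_gap: 52.0
```

drive_tool --moves '[[[-0.1, 0, -0.2], 0], [[-0.1, 0, -0.4], 0], [[-0.1, 0, -0.6], 0], [[-0.1, 0, -0.8], 0], [[-0.1, 0, -1], 0], [[-0.1, 0, -1], 0], [[-0.1, 0, -1], 0], [[-0.1, 0, -1], 0]]'

```text
time: 10.97
tool_pos: [530.8, -195.1, 192.9]
tcp_rot: [179.9, 0.1, 106.0]
ft_force: [-3.6, 2.3, 11.4]
finger_gap: 51.9
```

```bash
python3 st.py
```

```text
10.9667 [ 530.81 -195.07  192.86] [179.88   0.08 106.02] [-3.59  2.31 11.38] [0.23 0.44 0.01] 51.913650447885864
```

drive_tool --moves '[[[0, 0, -0.2], 0], [[0, 0, -0.4], 0], [[0, 0, -0.6], 0], [[0, 0, -0.8], 0], [[0, 0, -1], 0], [[0, 0, -1], 0], [[0, 0, -1], 0], [[0, 0, -1], 0]]'

```text
time: 11.63
tool_pos: [530.8, -195.1, 192.0]
tcp_rot: [179.9, 0.1, 106.0]
ft_force: [-3.8, 1.1, 12.5]
finger_gap: 52.1
```

drive_tool --moves '[[[0, 0, -0.2], 0], [[0, 0, -0.4], 0], [[0, 0, -0.6], 0], [[0, 0, -0.8], 0], [[0, 0, -1], 0], [[0, 0, -1], 0], [[0, 0, -1], 0], [[0, 0, -1], 0]]'

```text
time: 12.3
tool_pos: [530.8, -195.1, 191.0]
tcp_rot: [179.9, 0.1, 106.0]
ft_force: [-4.6, 1.8, 12.6]
finger_gap: 52.1
```

drive_tool --moves '[[[0, 0, -0.2], 0], [[0, 0, -0.4], 0], [[0, 0, -0.6], 0], [[0, 0, -0.8], 0], [[0, 0, -1], 0], [[0, 0, -1], 0], [[0, 0, -1], 0], [[0, 0, -1], 0]]'

```text
time: 12.97
tool_pos: [530.9, -195.1, 190.2]
tcp_rot: [179.9, 0.1, 106.0]
ft_force: [-5.1, 1.6, 13.7]
finger_gap: 52.4
```

drive_tool --moves '[[[-0.1, 0, -0.2], 0], [[-0.1, 0, -0.4], 0], [[-0.2, 0, -0.6], 0], [[-0.2, 0, -0.8], 0], [[-0.2, 0, -1], 0], [[-0.2, 0, -1], 0], [[-0.2, 0, -1], 0], [[-0.2, 0, -1], 0]]'

```text
time: 13.63
tool_pos: [530.8, -195.1, 189.4]
tcp_rot: [179.8, 0.1, 106.0]
ft_force: [-4.1, 2.2, 13.9]
finger_gap: 52.6
```

drive_tool --moves '[[[0, 0, -0.2], 0], [[0, 0, -0.4], 0], [[0, 0, -0.6], 0], [[0, 0, -0.8], 0], [[0, 0, -1], 0], [[0, 0, -1], 0], [[0, 0, -1], 0], [[0, 0, -1], 0]]'

```text
time: 14.3
tool_pos: [530.8, -195.1, 188.5]
tcp_rot: [179.8, 0.1, 106.0]
ft_force: [-3.8, 3.1, 15.6]
finger_gap: 52.3
```

drive_tool --moves '[[[0, 0, -0.2], 0], [[0, 0, -0.4], 0], [[0, 0, -0.6], 0], [[0, 0, -0.8], 0], [[0, 0, -1], 0], [[0, 0, -1], 0], [[0, 0, -1], 0], [[0, 0, -1], 0]]'

```text
time: 14.97
tool_pos: [530.9, -195.1, 187.9]
tcp_rot: [179.8, 0.1, 106.0]
ft_force: [-5.2, 2.8, 17.2]
finger_gap: 52.5
```

drive_tool --moves '[[[0, 0, -0.2], 0], [[0, 0, -0.4], 0], [[0, 0, -0.6], 0], [[0, 0, -0.6], 0], [[0, 0, -0.6], 0], [[0, 0, -0.6], 0], [[0, 0, -0.6], 0], [[0, 0, -0.6], 0]]'

```text
time: 15.63
tool_pos: [530.9, -195.1, 187.8]
tcp_rot: [179.8, 0.1, 106.0]
ft_force: [-8.5, 4.1, 21.0]
finger_gap: 52.1
```

```bash
python3 st.py
```

```text
15.6333 [ 530.88 -195.1   187.84] [179.83   0.12 106.03] [-8.48  4.08 21.01] [0.57 1.11 0.02] 52.11967766940391
```

drive_tool --moves '[[[-0.2, 0.1, 0], 0], [[-0.4, 0.2, 0], 0], [[-0.5, 0.2, 0], 0], [[-0.5, 0.2, 0], 0], [[-0.5, 0.2, 0], 0], [[-0.5, 0.2, -0.1], 0], [[-0.5, 0.2, -0.1], 0], [[-0.5, 0.2, -0.1], 0]]'

```text
time: 16.3
tool_pos: [530.9, -195.1, 187.8]
tcp_rot: [179.8, 0.2, 106.0]
ft_force: [-4.9, 2.8, 19.8]
finger_gap: 52.5
```

```bash
python3 st.py
```

```text
16.3 [ 530.87 -195.11  187.85] [179.77   0.16 106.02] [-4.88  2.76 19.83] [ 0.42  0.65 -0.01] 52.469686577432945
```

drive_tool --moves '[[[-0.1, 0.1, -0.2], 1], [[-0.1, 0.1, -0.3], 3], [[-0.1, 0.1, -0.3], 5], [[-0.1, 0.1, -0.3], 8], [[-0.1, 0.1, -0.3], 11], [[-0.1, 0.1, -0.3], 13], [[-0.1, 0.1, -0.3], 15], [[-0.1, 0.1, -0.3], 15]]'

```text
time: 16.97
tool_pos: [531.7, -195.6, 187.9]
tcp_rot: [179.7, 0.4, 121.1]
ft_force: [-0.1, 0.4, 17.6]
finger_gap: 51.9
```

```bash
python3 st.py
```

```text
16.9667 [ 531.75 -195.57  187.95] [179.74   0.35 121.15] [-0.14  0.36 17.56] [ 0.09  0.04 -0.03] 51.94134847211386
```

drive_tool --moves '[[[0, 0, -0.3], 0], [[0, 0, -0.6], 0], [[0, 0, -0.6], 2], [[0, 0, -0.6], 4], [[0, 0, -0.6], 6], [[0, 0, -0.6], 8], [[0, 0, -0.6], 10], [[0, 0, -0.6], 10]]'

```text
time: 17.63
tool_pos: [532.1, -195.8, 187.9]
tcp_rot: [179.8, 0.5, 131.1]
ft_force: [-0.4, 0.2, 20.0]
finger_gap: 52.0
```

```bash
python3 st.py
```

```text
17.6333 [ 532.13 -195.75  187.89] [179.78   0.45 131.15] [-0.43  0.22 19.96] [ 0.12 -0.01  0.03] 52.02651145543374
```

```bash
cat > look.py <<'E'
from bench import r
import cv2,numpy as np,sys
k=sys.argv[1]; ims=[]
for n,(x0,y0,x1,y1) in [("scene",(160,170,230,240)),("top",(280,150,390,260))]:
    s=r.snapshot(n); np.savez(f"pics/{n}{k}.npz",**{a:np.array(v) for a,v in s.items()})
    ims.append(cv2.resize(s["pixels"][y0:y1,x0:x1,::-1],(400,400),interpolation=cv2.INTER_CUBIC))
cv2.imwrite(f"pics/h{k}.png",np.hstack(ims))
E
python3 look.py 3; python3 st.py
```

```text
17.7333 [ 532.13 -195.74  187.93] [179.78   0.45 131.02] [ 0.33  0.3  18.89] [ 0.1  -0.04  0.01] 51.8839718852216
```

View pics/h3.png

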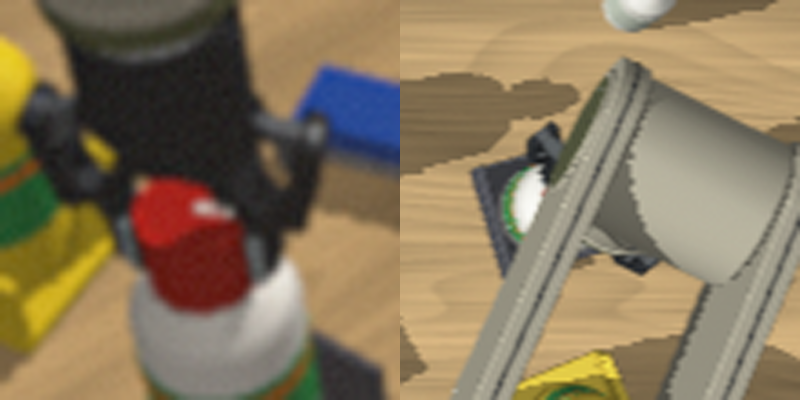

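```bash
python3 - <<'E'
from h import *
s=load("pics/scene3.npz")
for y in (16,28,41):
    a=np.radians(y); d=np.array([np.cos(a),np.sin(a),0])
    c=np.array([531,-195,209.5]); p=proj(s,[c,c+22*d]); v=p[1]-p[0]; print(y,p,((p+.5-[160,170])*400/70).round(), np.degrees(np.arctan2(v[1],v[0])))
E
```

```text
16 [[193.12878955 205.11851808]
 [199.63619142 208.72263107]] [[192. 204.]
 [229. 224.]] 28.97979863019567
28 [[193.12878955 205.11851808]
 [200.62294187 207.50213433]] [[192. 204.]
 [235. 217.]] 17.643967628145727
41 [[193.12878955 205.11851808]
 [201.31398922 206.07189082]] [[192. 204.]
 [239. 209.]] 6.643601713207867
```

```bash
python3 - <<'E'
from h import *
s=load("pics/scene3.npz"); s0=load("pics/scene0.npz"); s2=load("pics/scene2.npz")
f=lambda s,x,y:cv2.resize(s["pixels"][y:y+26,x:x+26,::-1],(390,390),interpolation=cv2.INTER_NEAREST)
cv2.imwrite("pics/z3.png",np.hstack([f(s0,180,193),f(s,180,195)]))
def ang(s,box):
    x0,y0,x1,y1=box; a=s["pixels"][y0:y1,x0:x1].astype(float)
    w=np.clip(np.minimum(a[...,1],a[...,2])-60,0,None); w[w<25]=0
    return w.round().astype(int)
print(ang(s0,(188,198,206,212)));print(ang(s,(188,200,206,212)))
E
```

```text
[[  0   0   0   0   0   0   0   0   0   0   0   0   0   0   0   0   0   0]
 [  0   0   0   0   0   0   0   0   0   0   0   0   0   0   0   0   0   0]
 [  0   0   0   0   0   0   0   0   0   0   0   0   0   0   0   0   0   0]
 [  0   0   0   0   0   0   0   0   0   0   0   0   0   0   0   0   0   0]
 [  0   0   0   0   0  51  74  65  33   0   0   0   0   0   0   0   0   0]
 [  0   0   0   0   0  67  97 100  85  65  33   0   0   0   0   0   0   0]
 [  0   0   0   0   0   0  39  76  96  99  89  62   0   0   0   0   0   0]
 [  0   0   0   0   0   0   0   0  39  77 100  93  50   0   0   0   0   0]
 [  0   0   0   0   0   0   0   0   0   0  46  54  31   0   0   0   0   0]
 [  0   0   0   0   0   0   0   0   0   0   0   0   0   0   0   0   0   0]
 [  0   0   0   0   0   0   0   0   0   0   0   0   0   0   0   0   0   0]
 [  0   0   0   0   0   0   0   0   0   0   0   0   0   0   0   0   0   0]
 [  0   0   0   0   0   0   0   0   0   0   0   0   0   0   0   0   0   0]
 [  0   0   0   0   0   0   0   0   0   0   0   0   0   0   0   0   0   0]]
[[  0   0   0   0   0   0   0   0   0   0   0   0
[... 151 characters left out ...]
  0   0   0   0   0   0]
 [  0   0   0   0   0   0   0   0   0   0   0   0   0   0   0   0   0   0]
 [  0   0   0   0   0   0   0   0   0   0   0   0   0   0   0   0   0   0]
 [  0   0   0   0   0   0  46  66  57  34   0   0   0   0   0   0   0   0]
 [  0   0   0   0   0   0  75 101  90  68  40  34   0   0   0   0   0   0]
 [  0   0   0   0   0   0  27  48  50  50  41  50  38   0   0   0   0   0]
 [  0   0   0   0   0   0   0   0   0   0   0   0   0   0   0   0   0   0]
 [  0   0   0   0   0   0   0   0   0   0   0   0   0   0   0   0   0   0]
 [  0   0   0   0   0   0   0   0   0   0   0   0   0   0   0   0   0   0]
 [  0   0   0   0   0   0   0   0   0   0   0   0   0   0   0   0   0   0]]
```

View pics/z3.png

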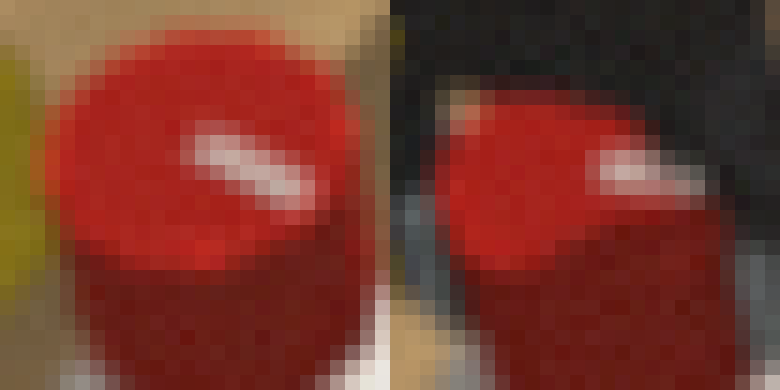

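drive_tool --moves '[[[0, 0, -0.2], 0], [[0, 0, -0.4], 2], [[0, 0, -0.4], 5], [[0, 0, -0.4], 8], [[0, 0, -0.4], 11], [[0, 0, -0.4], 14], [[0, 0, -0.4], 16], [[0, 0, -0.4], 16]]'

```text
time: 18.4
tool_pos: [532.5, -195.8, 187.9]
tcp_rot: [179.9, 0.5, 147.2]
ft_force: [1.3, 0.7, 20.9]
finger_gap: 52.5
```

```bash
python3 st.py
```

```text
18.4 [ 532.45 -195.81  187.89] [179.9    0.54 147.15] [ 1.34  0.71 20.87] [ 0.09 -0.16 -0.09] 52.46455135492583
```

Turned 41° with Fz at 21 N. Continuing to about 61°.

drive_tool --moves '[[[0, 0, 0], 2], [[0, 0, 0], 5], [[0, 0, 0], 8], [[0, 0, 0], 11], [[0, 0, 0], 14], [[0, 0, 0], 17], [[0, 0, 0], 20], [[0, 0, 0], 20]]'

```text
time: 19.07
tool_pos: [532.5, -195.8, 187.9]
tcp_rot: [-179.9, 0.5, 167.2]
ft_force: [1.2, -0.3, 20.4]
finger_gap: 52.7
```

```bash
python3 st.py; python3 look.py 4
```

```text
19.0667 [ 532.46 -195.78  187.92] [-179.91    0.54  167.22] [ 1.18 -0.26 20.35] [ 0.12 -0.11 -0.05] 52.72282788094253
```

View pics/h4.png

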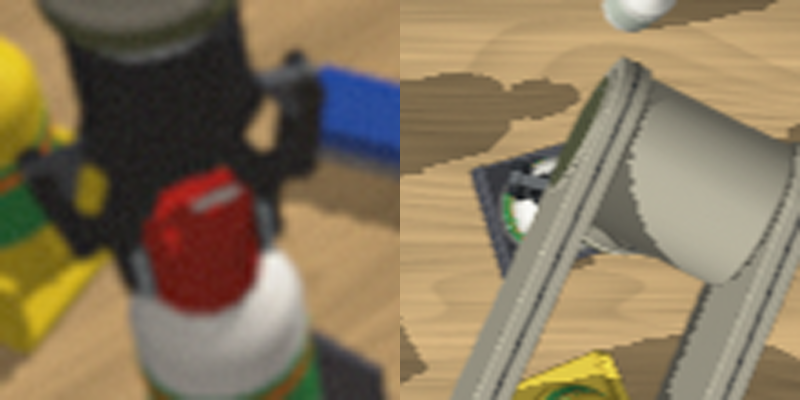

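drive_tool --moves '[[[0.1, 0, 0.5], 0], [[0.2, -0.1, 1], 0], [[0.2, -0.1, 1.5], 0], [[0.3, -0.1, 2], 0], [[0.4, -0.1, 2.5], 0], [[0.4, -0.2, 3], 0], [[0.5, -0.2, 3.5], 0], [[0.6, -0.2, 4], 0]]'

```text
time: 19.83
tool_pos: [532.3, -195.8, 190.4]
tcp_rot: [-179.9, 0.4, 167.0]
ft_force: [2.8, 0.5, 13.6]
finger_gap: 52.1
```

```bash
python3 st.py
```

```text
19.8333 [ 532.33 -195.75  190.41] [-179.93    0.42  167.02] [ 2.84  0.47 13.64] [-0.05 -0.34 -0.01] 52.07545716743895
```

drive_tool --moves '[[[0.3, -0.1, 1], 0], [[0.5, -0.1, 2], 0], [[0.7, -0.2, 3], 0], [[0.9, -0.2, 4], 0], [[1.1, -0.3, 5], 0], [[1.2, -0.3, 6], 0], [[1.4, -0.4, 7], 0], [[1.5, -0.4, 8], 0]]'

```text
time: 20.5
tool_pos: [532.4, -195.7, 196.8]
tcp_rot: [-180.0, 0.2, 167.0]
ft_force: [-0.5, -1.2, 9.1]
finger_gap: 52.3
```

```bash
python3 st.py
```

```text
20.5 [ 532.38 -195.74  196.79] [-179.96    0.19  167.01] [-0.53 -1.2   9.12] [-0.02  0.11 -0.01] 52.277490264874075
```

drive_tool --moves '[[[0.1, 0, 1], 0], [[0.2, -0.1, 2], 0], [[0.3, -0.1, 3], 0], [[0.4, -0.2, 4], 0], [[0.5, -0.2, 5], 0], [[0.6, -0.3, 6], 0], [[0.7, -0.3, 7], 0], [[0.8, -0.3, 8], 0]]'

```text
time: 21.17
tool_pos: [532.3, -195.7, 203.4]
tcp_rot: [-180.0, 0.0, 167.0]
ft_force: [-0.1, -1.3, 2.8]
finger_gap: 52.4
```

```bash
python3 st.py
```

```text
21.1667 [ 532.33 -195.65  203.45] [-179.99    0.04  167.01] [-0.07 -1.27  2.79] [-0.11 -0.02  0.01] 52.42121658610869
```

drive_tool --moves '[[[0, 0, 1.5], 0], [[0.1, 0, 3], 0], [[0.1, 0, 4.5], 0], [[0.1, 0, 6], 0], [[0.1, 0, 8], 0], [[0.1, 0, 10], 0], [[0.1, 0, 12], 0], [[0.1, 0, 14], 0]]'

```text
time: 21.83
tool_pos: [532.1, -195.4, 217.4]
tcp_rot: [180.0, -0.0, 167.0]
ft_force: [-0.5, -0.5, -1.6]
finger_gap: 51.9
```

```bash
python3 st.py
```

```text
21.8333 [ 532.13 -195.45  217.41] [180.    -0.01 167.02] [-0.49 -0.46 -1.64] [ 0.   -0.01 -0.02] 51.85635112803508
```

drive_tool --moves '[[[0, 0, 4], 0], [[0, 0, 10], 0], [[0, 0, 18], 0], [[0, 0, 30], 0], [[0, 0, 46], 0], [[0, 0, 66], 0], [[0, 0, 86], 0], [[0, 0, 104], 0]]'

```text
time: 22.5
tool_pos: [532.3, -195.6, 324.0]
tcp_rot: [-180.0, 0.1, 167.0]
ft_force: [-0.4, 0.2, 0.4]
finger_gap: 52.2
```

drive_tool --moves '[[[0, 0, 4], 0], [[0, 0, 5], 0], [[-1, 18, 5], 0], [[-3, 48, 5], 0], [[-5, 82, 5], 0], [[-7, 116, 5], 0], [[-9, 150, 5], 0], [[-11, 184, 5], 0]]'

```text
time: 23.17
tool_pos: [520.3, -10.0, 324.9]
tcp_rot: [-180.0, -0.1, 167.0]
ft_force: [0.3, -1.5, -0.4]
finger_gap: 52.0
```

drive_tool --moves '[[[-2, 35, 0], 0], [[-5, 70, 0], 0], [[-7, 105, 0], 0], [[-9, 140, 0], 0], [[-11, 175, 0], 0], [[-13, 208, 0], 0], [[-15, 235, 0], 0], [[-17, 255, 0], 0]]'

```text
time: 23.83
tool_pos: [503.1, 245.8, 324.7]
tcp_rot: [-180.0, -0.1, 167.1]
ft_force: [0.6, -0.3, -2.2]
finger_gap: 52.3
```

drive_tool --moves '[[[-1, 12, 0], 0], [[-2, 19, 0], 0], [[-2, 20.5, 0], 0], [[-2, 20.5, 0], 0], [[-2, 20.5, 0], 0], [[-2, 20.5, 0], 0], [[-2, 20.5, 0], 0], [[-2, 20.5, 0], 0]]'

```text
time: 24.5
tool_pos: [502.4, 263.3, 326.4]
tcp_rot: [180.0, 0.0, 166.9]
ft_force: [-0.1, 0.1, -1.5]
finger_gap: 52.2
```

```bash
python3 - <<'E'
from bench import r
import cv2,numpy as np
np.set_printoptions(precision=2,suppress=True)
for n in ["scene","top"]:
    s=r.snapshot(n); np.savez(f"pics/{n}5.npz",**{a:np.array(v) for a,v in s.items()})
    cv2.imwrite(f"pics/{n}5.png",cv2.resize(s["pixels"][:,:,::-1],(800,600),interpolation=cv2.INTER_CUBIC))
E
python3 st.py
```

```text
24.6 [502.3  263.57 326.41] [180.     0.01 166.97] [-0.33  0.87 -1.05] [0.03 0.01 0.  ] 52.32633690466191
```

View pics/scene5.png

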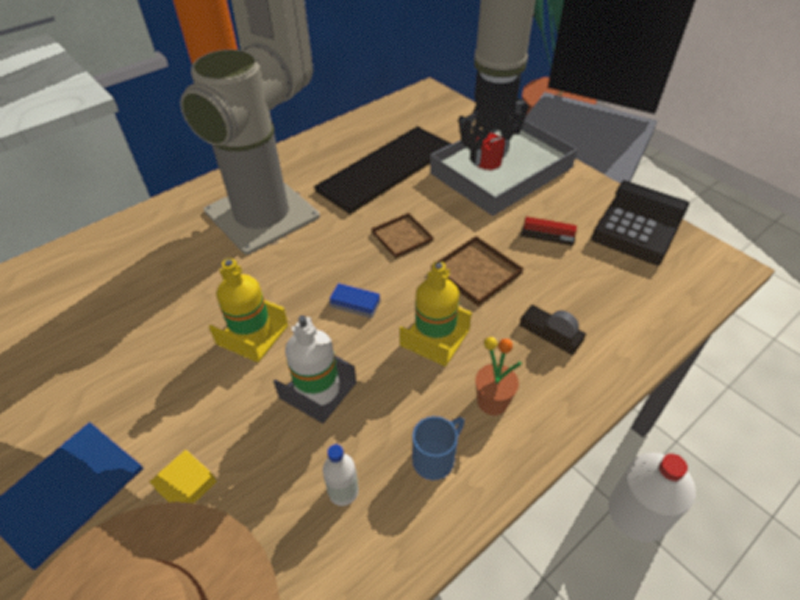

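The scene view shows the cap in the gripper at (491,150) and the bottle's nozzle bare at (305,325). Next I'll measure how the cap sits below the TCP.

```bash
python3 - <<'E'
from fit import *
np.set_printoptions(precision=2,suppress=True)
s=load("pics/scene5.npz")
p=s["pixels"][78:118,290:340,::-1]; im=cv2.resize(p,None,fx=15,fy=15,interpolation=cv2.INTER_NEAREST)
for bz,c in ((302.1,(0,255,0)),(297,(255,255,0))):
    q=proj(s,prism(502.3,263.6,77,bz,bz+46)); q=((q+.5-[290,78])*15).astype(int)
    cv2.polylines(im,[q[:12]],True,c,1); cv2.polylines(im,[q[12:]],True,c,1)
cv2.imwrite("pics/cap5.png",im)
E
```

```text
(no output)
```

View pics/cap5.png

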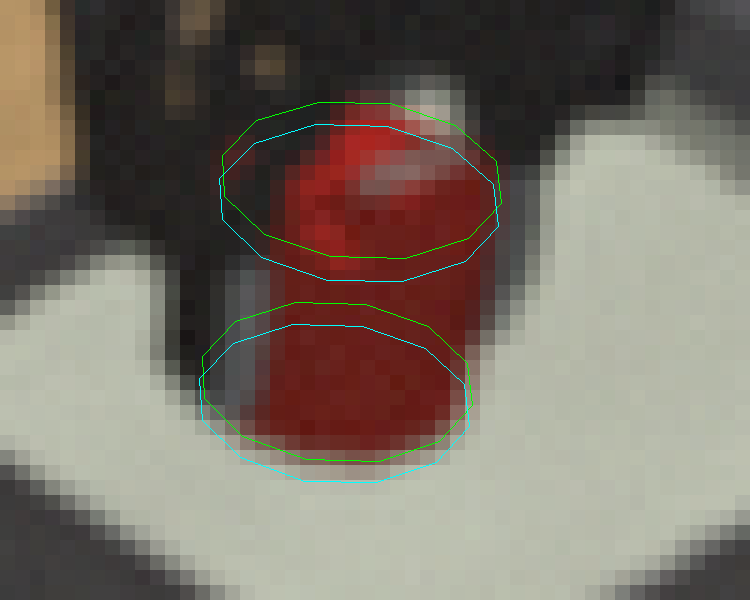

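```bash
python3 - <<'E'
from h import *
np.set_printoptions(precision=1,suppress=True)
t=load("pics/top5.npz"); s=load("pics/scene0.npz")
for c in (502,264),(512,264):
  P=np.array([[c[0]+a*75,c[1]+b*75,20] for a,b in ((-1,1),(1,1),(1,-1),(-1,-1))])
  print(c,"scene crop",((proj(s,P)+.5-[270,145])*10), "top crop",((proj(load('pics/top0.npz'),P)+.5-[155,180])*10))
u=np.array([[345,72],[645,265],[368,485]])/10-.5+[270,145]
print(onz(s,u,20))
im=s["pixels"][145:200,270:345,::-1]; im=cv2.resize(im,None,fx=10,fy=10,interpolation=cv2.INTER_NEAREST)
for c,col in (((502.5,264),(0,255,0)),((510,264),(255,255,0))):
  for z in (0,20):
    P=np.array([[c[0]+a*75,c[1]+b*75,z] for a,b in ((-1,1),(1,1),(1,-1),(-1,-1))])
    cv2.polylines(im,[((proj(s,P)+.5-[270,145])*10).astype(int)],True,col,1)
cv2.imwrite("pics/tr2.png",im)
E
```

```text
(502, 264) scene crop [[343.2  52.9]
 [642.  268.4]
 [342.  473.5]
 [ 45.9 236.1]] top crop [[ 77.2 546.8]
 [ 92.4 107.7]
 [529.2 115.7]
 [517.3 555.2]]
(512, 264) scene crop [[362.1  66.6]
 [663.1 283.6]
 [363.  490.4]
 [ 64.6 251.1]] top crop [[ 78.2 517.3]
 [ 93.4  78.6]
 [530.   86.7]
 [518.1 525.7]]
[[435.  332.   20. ]
 [576.6 341.1  20. ]
 [586.4 192.   20. ]]
```

View pics/tr2.png

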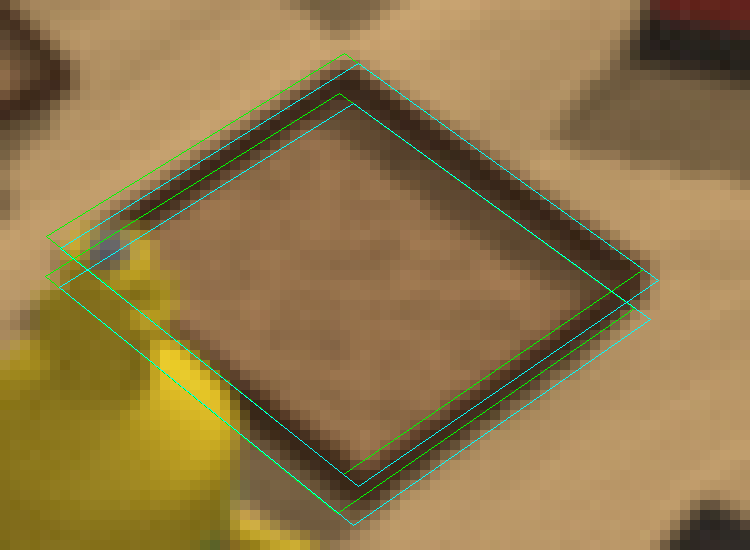

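drive_tool --moves '[[[0.5, 0, -15], 0], [[1, 0, -45], 0], [[1.5, 0, -80], 0], [[1.5, 0, -115], 0], [[1.5, 0, -150], 0], [[1.5, 0, -185], 0], [[1.5, 0, -215], 0], [[1.5, 0, -240], 0]]'

```text
time: 25.27
tool_pos: [502.5, 263.4, 83.6]
tcp_rot: [-179.9, -0.1, 167.0]
ft_force: [-0.5, 0.3, 0.1]
finger_gap: 52.3
```

drive_tool --moves '[[[0, 0, -18], 0], [[0, 0, -31], 0], [[0, 0, -40], 0], [[0, 0, -46], 0], [[0, 0, -50], 0], [[0, 0, -52], 0], [[0, 0, -52], 0], [[0, 0, -52], 0]]'

```text
time: 25.93
tool_pos: [504.4, 264.3, 35.2]
tcp_rot: [180.0, 0.1, 167.0]
ft_force: [-0.2, 0.8, -0.5]
finger_gap: 52.2
```

```bash
python3 st.py; python3 - <<'E'
from bench import r
import cv2,numpy as np
s=r.snapshot("scene"); np.savez("pics/scene6.npz",**{a:np.array(v) for a,v in s.items()})
cv2.imwrite("pics/scene6.png",cv2.resize(s["pixels"][110:210,250:370,::-1],(720,600),interpolation=cv2.INTER_CUBIC))
E
```

```text
25.9333 [504.35 264.29  35.25] [179.95   0.07 167.01] [-0.2   0.78 -0.48] [-0.07  0.02 -0.02] 52.22697354840768
```

View pics/scene6.png

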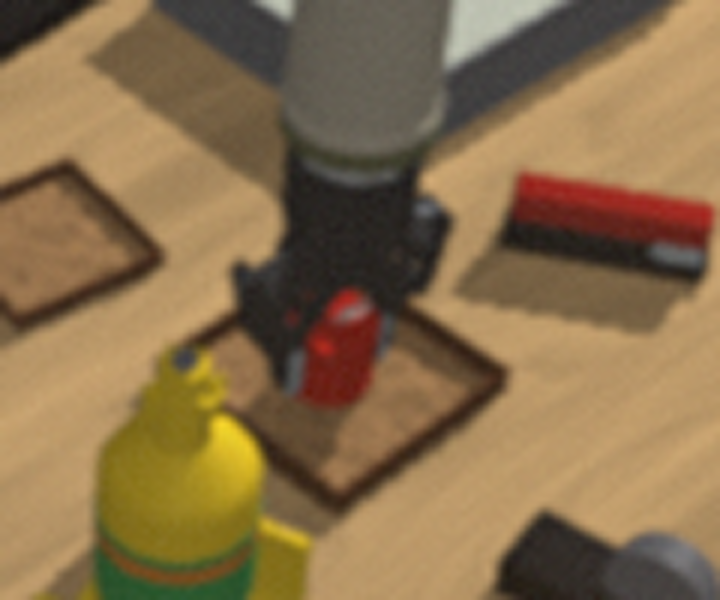

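drive_tool --moves '[[[0, 0, -1], 0], [[0, 0, -2], 0], [[0, 0, -3], 0], [[0, 0, -4], 0], [[0, 0, -4.5], 0], [[0, 0, -5], 0], [[0, 0, -5], 0], [[0, 0, -5], 0]]'

```text
time: 26.65
tool_pos: [503.6, 264.0, 29.2]
tcp_rot: [-180.0, -0.0, 167.0]
ft_force: [0.5, 0.2, -0.5]
finger_gap: 52.1
```

drive_tool --moves '[[[0, 0, -0.2], 0], [[0, 0, -0.4], 0], [[0, 0, -0.6], 0], [[0, 0, -0.8], 0], [[0, 0, -1], 0], [[0, 0, -1], 0], [[0, 0, -1], 0], [[0, 0, -1], 0]]'

```text
time: 27.32
tool_pos: [503.7, 264.0, 28.5]
tcp_rot: [180.0, 0.0, 167.0]
ft_force: [-0.6, -1.4, 4.1]
finger_gap: 52.1
```

drive_tool --moves '[[[0, 0, 0.2], 0], [[0, 0, 0.2], 0], [[0, 0, 0.2], 0], [[0, 0, 0.2], 0], [[0, 0, 0.2], 0], [[0, 0, 0.2], 0], [[0, 0, 0.2], 0], [[0, 0, 0.2], 0]]' --squeeze 20

```text
time: 27.98
tool_pos: [503.7, 264.0, 28.5]
tcp_rot: [180.0, 0.0, 167.0]
ft_force: [-1.3, -0.8, 3.4]
finger_gap: 52.1
```

drive_tool --moves '[[[0, 0, 0], 0], [[0, 0, 0], 0], [[0, 0, 0], 0], [[0, 0, 0], 0], [[0, 0, 0], 0], [[0, 0, 0], 0], [[0, 0, 0], 0], [[0, 0, 0], 0]]' --fingers 66

```text
time: 28.65
tool_pos: [503.7, 264.0, 28.5]
tcp_rot: [-180.0, 0.0, 167.0]
ft_force: [-0.8, -0.2, 0.4]
finger_gap: 65.7
```

```bash
python3 st.py; python3 - <<'E'
from bench import r
import cv2,numpy as np
s=r.snapshot("scene"); np.savez("pics/scene7.npz",**{a:np.array(v) for a,v in s.items()})
cv2.imwrite("pics/scene7.png",cv2.resize(s["pixels"][140:200,280:352,::-1],(720,600),interpolation=cv2.INTER_CUBIC))
E
```

```text
28.65 [503.65 264.01  28.47] [-180.      0.    167.01] [-0.82 -0.2   0.43] [0.04 0.03 0.03] 65.6690219142999
```

View pics/scene7.png

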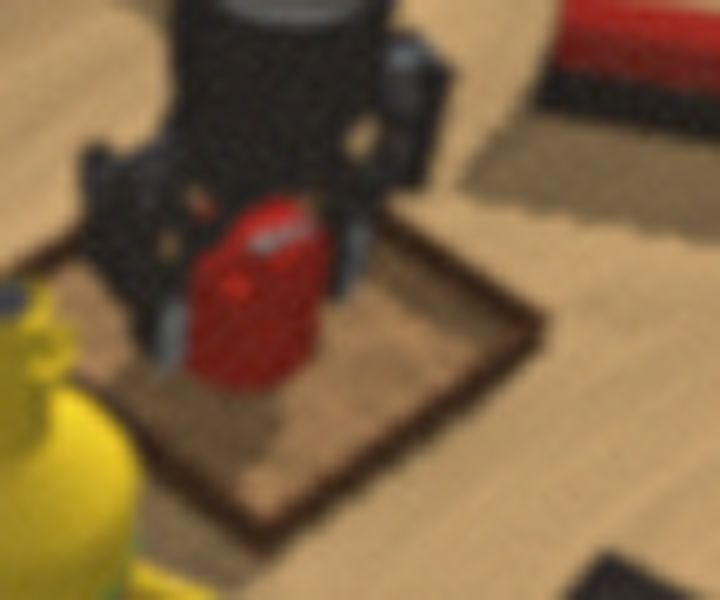

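The cap stands upright in the tray at about (255,300) in the crop, with the fingers clear on both sides. Raising straight up.

drive_tool --moves '[[[0, 0, 2], 0], [[0, 0, 6], 0], [[0, 0, 12], 0], [[0, 0, 22], 0], [[0, 0, 36], 0], [[0, 0, 54], 0], [[0, 0, 78], 0], [[0, 0, 104], 0]]'

```text
time: 29.37
tool_pos: [503.1, 263.8, 133.7]
tcp_rot: [-180.0, -0.0, 167.0]
ft_force: [0.1, 0.1, 0.8]
finger_gap: 66.2
```

drive_tool --moves '[[[-3, 4, 30], 0], [[-8, 14, 55], 0], [[-20, 30, 75], 0], [[-40, 55, 90], 0], [[-60, 80, 100], 0], [[-80, 100, 100], 0], [[-90, 110, 100], 0], [[-95, 115, 100], 0]]'

```text
time: 30.03
tool_pos: [407.3, 380.7, 234.2]
tcp_rot: [179.9, 0.0, 167.1]
ft_force: [0.7, -1.4, 0.6]
finger_gap: 66.6
```

drive_tool --moves '[[[-5, 20, 5], 0], [[-15, 45, 10], 0], [[-25, 75, 10], 0], [[-30, 100, 10], 0], [[-30, 120, 10], 0], [[-30, 130, 10], 0], [[-30, 130, 10], 0], [[-30, 130, 10], 0]]'

```text
time: 30.7
tool_pos: [379.1, 508.3, 242.4]
tcp_rot: [-179.9, 0.0, 167.0]
ft_force: [-0.2, 0.6, -0.1]
finger_gap: 65.8
```

```bash
python3 st.py; python3 - <<'E'
from bench import r
from fit import *
for n in ["scene","top"]:
    s=r.snapshot(n); s={a:np.array(v) for a,v in s.items()}; np.savez(f"pics/{n}8.npz",**s)
    cv2.imwrite(f"pics/{n}8.png",cv2.resize(s["pixels"][:,:,::-1],(800,600),interpolation=cv2.INTER_CUBIC))
    if n=="top":
        m=capmask(s["pixels"],(165,190,212,240)); print(m.sum(),fit([(s,m)],(504,264),77,4,50))
    else:
        m=capmask(s["pixels"],(285,140,335,195)); print(m.sum(),fit([(s,m)],(504,264),77,4,50))
E
```

```text
30.7 [379.1  508.31 242.35] [-179.94    0.01  167.01] [-0.17  0.6  -0.1 ] [ 0.01 -0.   -0.03] 65.84073905561749
266 (array([503.55768013, 264.23726845]), np.float64(15.031372549019608))
239 (array([501.56970596, 263.98298836]), np.float64(13.301960784313726))
```

View pics/top8.png

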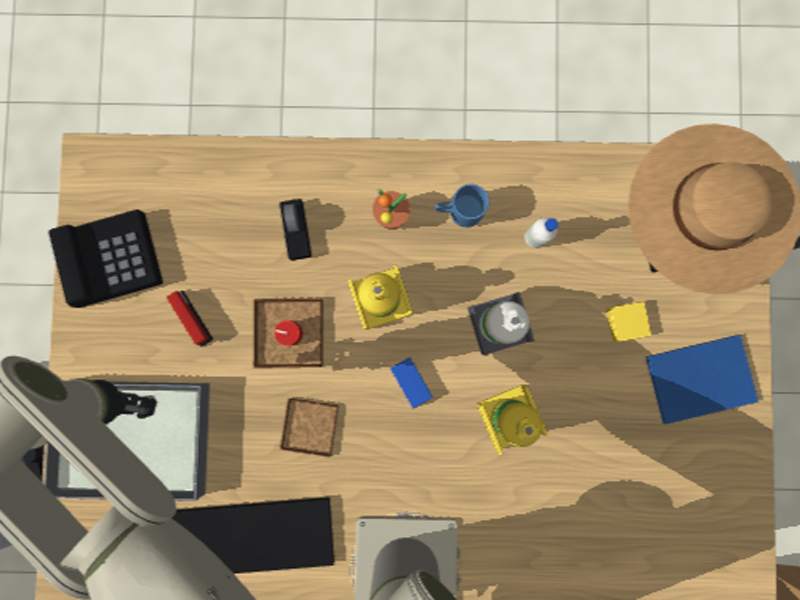

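View pics/scene8.png

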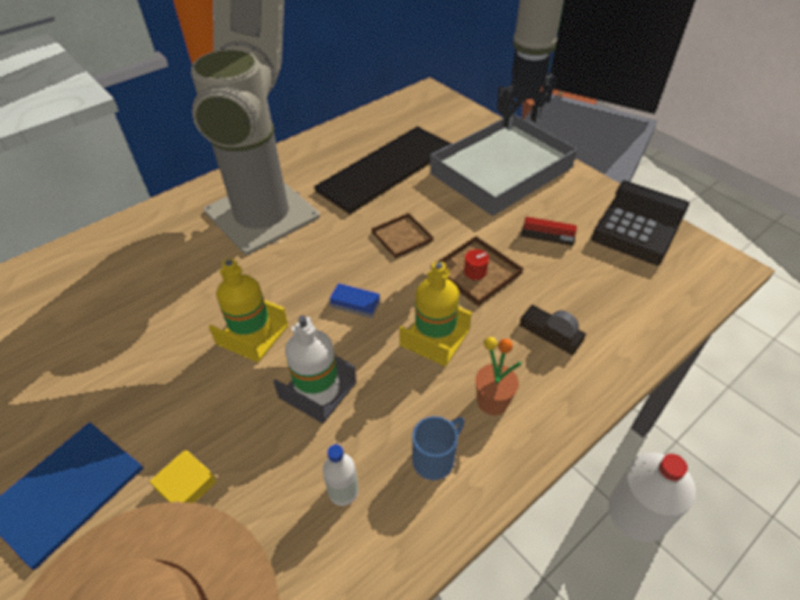

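The cap stands at (288,332) in the top view, in the middle of the large tray, with its mark up. Everything else is where it was, and the arm is clear.

```bash
python3 -c "
from bench import r
print(r.hand_in())"
```

```text
the job is handed in; nothing more can be done
None
```

The cap is off the spray bottle and stands open side down near the middle of the larger cork tray. I handed the job in at about 31 s of the 64 s allowed.

**Opening:**
- I gripped the cap on two flats and pressed it straight down about 14.4 mm, to where the force climbed steeply.
- I turned it 61° counter-clockwise and lifted it straight off. The force fell smoothly as it rose, with no sign of a catch.
- The highest downward force I read was 21 N, and the highest sideways force about 9 N. I read forces only at the end of each move, so brief peaks in between were not seen.

**Placing:** I set the cap down with about 4 N of contact force, then opened the fingers and backed away.

**Last checks:** The last pictures show the cap upright at about (503, 264) mm. The bottle's nozzle is bare, the other objects look unmoved by eye, and the gripper is clear of everything.

**What disagreed or fell short:**
- **Tray centre:** the top camera puts it at about (502, 264) mm and the scene camera at about (508, 262) mm. The cap is within about 7 mm of either.
- **Turning force:** early in the turn the downward force dipped to 17.6 N, below the advised 19 N. I pressed further before continuing and held about 19 to 21 N for the rest of the turn.
- **Sideways drift:** the tool moved about 1.7 mm sideways during the turn, with almost no sideways force.

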